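# Refit the feed wheel of the marble dispenser

### The job

Fit the six-pocket feed wheel back into the pan of the marble dispenser: lower it over the keyed spindle, turn it under a light hand until its tab drops into the keyway, and leave it fully home, flat on the pan floor and released. Do not force it, and leave everything else on the shelf where it is.

Things in the scene. Friction and masses are not known exactly. Their poses are not given: they have to be found in the camera images.
- feed_wheel: wheel to fit, off-white nylon, 0.13-0.2 kg, hub up, SIX small pockets (21 mm notches) in its edge. Disc 104 mm across, 12 thick; hub reaches 40 mm above the underside, 40 mm round with two flats 36 mm apart facing +y and -y, 20 mm wide: grip there from above. Bore 28 mm, right through. Origin: centre of the underside; z up the axis, x towards the tab in the bore.
- wheel_tab (a point): the feed wheel's single tab, standing into the bore on the wheel's +x side, seen from above: 7 mm wide, tip 8.5 mm from the axis, underside 16 mm and top 30 mm above the wheel's underside. The point is the middle of the tab's lower tip edge; axes as the wheel's.
- dispenser: counter marble dispenser with its hopper off, heavy, fixed: dark cast body 164 mm square at the foot, bright round pan on top. Pan floor 100 mm above the shelf, rim 12 mm higher, 130 mm clear inside. Crank and chute on its +x side reach 95 mm from the axis. Origin: centre of the underside, on the spindle's axis; z up. The nylon chips if the wheel bears on dispenser or spindle with over 40 N.
- spindle_end (a point): centre of the steel spindle's upper end, 30 mm above the pan floor; point axes are the dispenser's and do not turn with the spindle. Spindle 26 mm across, bevelled to 23 over the last 3 mm. A wheel with its tab off the keyway rides with the tab on this end, 14 mm above home, its bore guided by 16 mm of spindle.
- keyway_mid (a point): middle of the keyway's range at the spindle end, 10 mm from the axis on the dispenser's +x side; NOT the keyway itself, whose direction is not reported: anywhere within 1.0 rad to either side (seen from above). Keyway 8.5 mm wide, bottom 7 mm from the axis, runs from the end to the pan floor; the tab drops in within about 0.07 rad. Gears hold the spindle stiffly: about 1 N m turns it.
- shooter_wheel: the other wheel, to be left alone: same size, hub and bore, but with FOUR large pockets (32 mm notches). Origin: centre of the underside
- mug: chipped teal enamel mug, 82 mm across, 80 mm high, handle on its +y side; origin: centre of the underside; leave alone
- dish: round frosted glass dish of marbles, 108 mm across, 34 mm high; origin: centre of the underside; leave alone
- vial: cork-stoppered glass vial of yellow marbles, 36 mm across, 88 mm high; origin: centre of the underside; leave alone
- screwdriver: screwdriver lying on the shelf, 170 mm long, along its x; leave alone
- hopper_lid: the hopper's dark cast lid, 112 mm across, 36 mm high with its knob; origin: centre of the underside; leave alone
Mind the look-alikes: they are no part of the job. What is shaped like the dispenser but red is not meant.

How it is judged:
By the outcome, as a careful person would: the job done as asked, in the order asked, and still so for the second after the job is handed in, with the robot touching nothing.
It also fails if it takes over 69 s, if anything falls off the work surface, if the arm or the gripper's body presses on something with over 40 N, if the wrist force passes 120 N, or if a joint passes its speed limit or range.

### The arm

A 7-joint arm with a two-finger parallel gripper is mounted at the origin on the work surface. World frame = base frame: x ahead of the robot, y to its left, z up, the work surface at z = 0. Lengths are in m, angles in rad, forces in N, time in s.
With the tool pointing down it reaches from about 0.425 to 0.925 m from the base axis. Payload 6.8 kg.
Tool frame: the origin (TCP) lies at the very end of the fingers, on their centre line; the grasp point (between the pads) lies 19 mm behind it; z points along the fingers, y is the line along which they close (so a half turn about z gives the same grasp; the last joint's range is limited). The gripper opens to 85 mm and grips with 20 to 120 N. Pads are 22 mm wide; open, the fingers measure 114 mm over their backs; the gripper's body (76 mm by 85 mm) begins 54 mm behind the grasp point. The pads swing forward as they close: fully open they stand 13 mm farther back than shut.
Start: joints at [-1.409, 0.477, 0.022, 1.555, -0.011, 1.109, -0.083], TCP at [0.18, 0.651, 0.231] pointing down, gripper open.
Joint ranges: [-2.96, 2.96], [-0.34, 2.1], [-1.41, 1.46], [0.24, 2.44], [-1.37, 4.51], [0.17, 1.92], [-2.96, 2.96]. Speed limits (rad/s): [2.39, 2.39, 3.14, 3.14, 3.14, 3.14, 3.14].

### API

Orientations are given as a unit quaternion [w, x, y, z].
In Python, from station import bot gives the robot as it stands.
- The arm moves only by the tool jog_arm, never from a script. Its argument "motion" is a list of rows, each a list of 7 numbers: the turn, a rotation vector about the tool's x, y, z in rad, then the shift along the tool's x, y, z in mm, then the finger opening in mm, from 0 to 85.4. A call has 1 to 10 rows; each row is the pose to reach, as a shift and turn from the pose commanded when the call began, along the tool's axes at that moment; what a row does not reach only later rows make up. A row lasts 1/8 s, in which the tool goes at most 62.5 mm and 10.7 degrees, less where a joint would pass 70% of its speed; a pose out of reach is approached as far as the arm can. A call with a gripper value outside its range is refused whole. The fingers move at their own pace and stop on an object; "grip_force" is the grip in N (left out, the last holds). Time passes only in rows, so rows that repeat a pose let the fingers close. It gives the time, the measured TCP pose, the force, the opening and the grip force at its end, in the units of the state.
- bot.get_obs(): the state, without advancing time (a new reading comes with each control period).
- bot.read_camera(name): name is "scene" or "side" or "wrist"; returns a dict with "pixels" (480x640x3 uint8, red, green, blue), "camera_matrix" (3x3 intrinsics, pixels), "T" (4x4, takes a point from camera to world coordinates); the wrist camera has in their place "tool_from_camera" (4x4, takes a point from camera to tool coordinates, whose origin is the TCP and whose axes are the flange's). Camera axes: x right, y down, z forward; pixel columns grow to the right and rows downward; lengths in m; the calibration is good to about 2 mm. A picture is of the moment at which its call begins: read the wrist's pose just before it. There is no depth.
- bot.hand_in(): hands the job in; it is judged then, once.
Trained networks look in a picture, given as the dict that the camera call returned (one of the last four; its "shot" number tells which), for a name from the list of things; names that differ only in an ending like _2 or _b are one class to them, and where a whole thing is asked for, a point or a joint stands for the part that bears it (a point fixed in the world has none). Each returns a list of dicts, best first, with "score" (0 to 1); they miss things now and then, are a little off and sometimes report something else, mostly with a low value. They report only what shows in the picture. A call takes as long as a camera call. They do not tell look-alikes from the thing itself.
- bot.spot_in(thing, picture): "xy" ([column, row] in pixels, amid what is visible of it).
- bot.tip_of(thing, picture): "xy" ([column, row] in pixels: a listed point, or the origin of a listed thing).
The state is a dict: "t": time; "q": joint angles; "joint_vel": joint speeds; "joint_torque": joint torques, N m; "eef_pos": TCP position; "tool_rot": TCP orientation; "contact_force": force on the tool from outside, world axes, zero at the start; "torque": the same for the moment, N m; "gripper_width": opening from 0.0 (shut) to 1.0 (fully open); "grasp_force": force on a finger pad.
Only numpy, scipy, OpenCV 4.12 (cv2) and the standard library are available. Lean on these libraries where they do the work, as an engineer would, in place of code of your own. Each camera call takes 0.05 s, during which the arm holds its last target. There are 200 camera calls.

## Working session

There is one attempt and no reset: what is moved stays moved. The work goes in short steps, Python scripts to look and compute and a tool call to move; the robot and the scene stay as the last step left them, time stands still between calls to the robot, and variables do not carry over. Pictures are saved under pics/ and viewed, at most 12 in all, crops included, and the job is handed in when it is done.

Besides the shell and the picture viewer there is one more tool, called by a JSON object that holds its "fn" and its "kwargs", one argument or row to a line. jog_arm: Moves the arm, as the interface text tells. Its arguments: {"type":"object","properties":{"motion":{"type":"array"},"grip_force":{"type":"number"}},"required":["motion"]}

```bash
mkdir -p pics
cat > h.py <<'E'
import numpy as np, cv2
from station import bot
from scipy.spatial.transform import Rotation as R
def tool():
    o=bot.get_obs(); w,x,y,z=o["tool_rot"]; T=np.eye(4); T[:3,:3]=R.from_quat([x,y,z,w]).as_matrix(); T[:3,3]=o["eef_pos"]; return T
def cam(n):
    T=tool(); p=bot.read_camera(n)
    p["W"]=T@np.array(p["tool_from_camera"]) if n=="wrist" else np.array(p["T"]); return p
def at_z(p,xy,z):
    d=p["W"][:3,:3]@np.linalg.inv(p["camera_matrix"])@np.array([xy[0],xy[1],1.]); o=p["W"][:3,3]
    return o+d*(z-o[2])/d[2]
def proj(p,X):
    c=np.linalg.inv(p["W"])@np.append(X,1); u=np.array(p["camera_matrix"])@c[:3]; return u[:2]/u[2]
def tri(obs):
    A=np.zeros((3,3));b=np.zeros(3)
    for p,xy in obs:
        d=p["W"][:3,:3]@np.linalg.inv(p["camera_matrix"])@np.array([xy[0],xy[1],1.]);d/=np.linalg.norm(d)
        M=np.eye(3)-np.outer(d,d);A+=M;b+=M@p["W"][:3,3]
    return np.linalg.solve(A,b)
def save(p,n,crop=None,s=1):
    im=p["pixels"][:,:,::-1]
    if crop: im=im[crop[1]:crop[3],crop[0]:crop[2]]
    cv2.imwrite("pics/"+n,cv2.resize(im,None,fx=s,fy=s,interpolation=cv2.INTER_CUBIC))
E
python3 - <<'E'
from h import *
o=bot.get_obs(); print({k:np.round(v,3).tolist() for k,v in o.items()})
Z={"feed_wheel":0,"wheel_tab":.016,"dispenser":0,"spindle_end":.13,"keyway_mid":.13,"shooter_wheel":0,"mug":0,"dish":0,"vial":0,"screwdriver":0.01,"hopper_lid":0}
ps=[]
for n in ["scene","side","wrist"]:
    p=cam(n); ps.append(p); print(n,"cam at",p["W"][:3,3].round(3))
    for k,z in Z.items():
        for d in bot.tip_of(k,p)[:3]:
            print(k,np.round(d["xy"]).tolist(),round(d["score"],2),at_z(p,d["xy"],z).round(3).tolist())
im=np.vstack([np.hstack([cv2.resize(p["pixels"],(400,300)) for p in ps[:2]]),cv2.resize(ps[2]["pixels"],(800,600))[:300]])
save(ps[0],"scene.png");save(ps[1],"side.png");save(ps[2],"wrist.png")
E
```

```text
{'t': 0.0, 'q': [-1.409, 0.478, 0.022, 1.556, -0.011, 1.109, -0.083], 'joint_vel': [-0.001, 0.0, -0.002, 0.0, 0.001, 0.0, -0.002], 'joint_torque': [-0.0, -59.644, 1.607, -28.12, 0.012, 0.009, 0.0], 'eef_pos': [0.18, 0.65, 0.23], 'tool_rot': [-0.0, 0.134, 0.991, -0.001], 'contact_force': [-0.758, -0.393, 0.584], 'torque': [0.07, -0.013, 0.003], 'grasp_force': 0.0, 'gripper_width': 1.0}
scene cam at [ 1.385 -0.49   0.96 ]
feed_wheel [217.0, 273.0] 0.97 [0.455, -0.331, 0.0]
wheel_tab [220.0, 270.0] 0.74 [0.464, -0.325, 0.016]
dispenser [333.0, 268.0] 0.78 [0.569, -0.069, 0.0]
dispenser [449.0, 306.0] 0.57 [0.798, 0.116, 0.0]
dispenser [114.0, 270.0] 0.57 [0.327, -0.554, 0.0]
spindle_end [460.0, 267.0] 0.92 [0.8, 0.119, 0.13]
spindle_end [94.0, 234.0] 0.85 [0.332, -0.566, 0.13]
spindle_end [337.0, 229.0] 0.61 [0.572, -0.061, 0.13]
keyway_mid [266.0, 231.0] 0.75 [0.504, -0.21, 0.13]
keyway_mid [100.0, 233.0] 0.74 [0.338, -0.553, 0.13]
keyway_mid [338.0, 230.0] 0.67 [0.578, -0.06, 0.13]
shooter_wheel [436.0, 207.0] 0.82 [0.489, 0.297, 0.0]
mug [505.0, 254.0] 0.98 [0.723, 0.345, 0.0]
dish [
[... 477 characters left out ...]
0]
spindle_end [356.0, 166.0] 0.95 [0.798, 0.122, 0.13]
spindle_end [292.0, 462.0] 0.9 [0.329, -0.563, 0.13]
spindle_end [313.0, 231.0] 0.79 [0.577, -0.072, 0.13]
keyway_mid [317.0, 226.0] 0.96 [0.592, -0.059, 0.13]
keyway_mid [298.0, 454.0] 0.86 [0.343, -0.554, 0.13]
keyway_mid [360.0, 165.0] 0.62 [0.811, 0.123, 0.13]
shooter_wheel [318.0, 227.0] 0.74 [0.645, 0.052, 0.0]
shooter_wheel [240.0, 189.0] 0.66 [0.483, 0.309, 0.0]
mug [308.0, 165.0] 0.87 [0.732, 0.34, 0.0]
dish [225.0, 234.0] 0.73 [0.384, 0.131, 0.0]
vial [409.0, 316.0] 0.74 [0.732, -0.321, 0.0]
screwdriver [255.0, 314.0] 0.58 [0.378, -0.174, 0.01]
hopper_lid [197.0, 182.0] 0.89 [0.361, 0.396, 0.0]
wrist cam at [0.108 0.671 0.375]
```

View pics/scene.png

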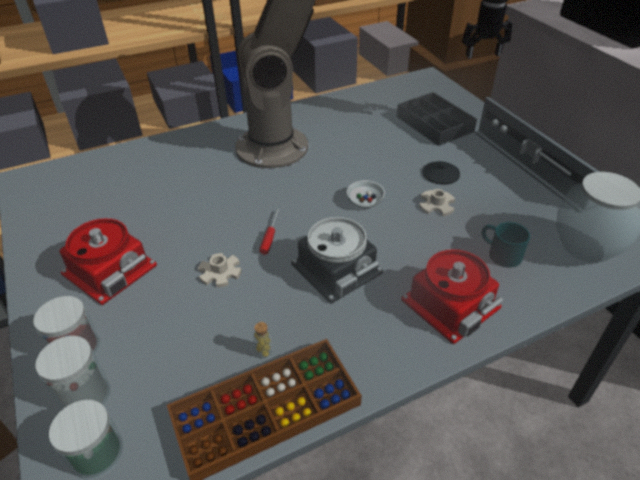

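View pics/side.png

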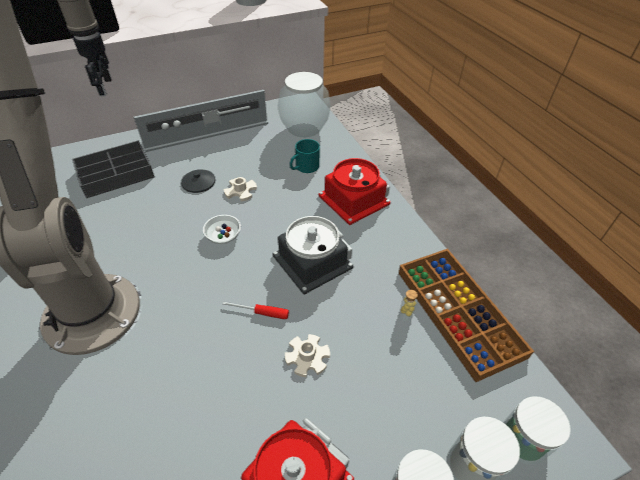

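Feed-wheel candidates: the six-notch wheel at scene (218,268) and the four-notch shooter wheel at (437,200). Dispenser candidates: the dark one at (337,245) and red ones at (105,255) and (455,290). I choose the wheel at (218,268) and the dark dispenser, and will check both in one close crop.

```bash
cat >> h.py <<'E'
def rows(*wps):
    """wps: (x,y,z,yaw of tool x in world) tool down -> rows (turn, shift mm)"""
    T=tool()
    for x,y,z,a in wps:
        Rw=np.array([[np.cos(a),np.sin(a),0],[np.sin(a),-np.cos(a),0],[0,0,-1]])
        print(np.round(R.from_matrix(T[:3,:3].T@Rw).as_rotvec(),3).tolist(),np.round(T[:3,:3].T@(np.array([x,y,z])-T[:3,3])*1e3,1).tolist())
E
python3 - <<'E'
from h import *
T=tool(); print("yaw",np.arctan2(T[1,0],T[0,0])); print(bot.read_camera("wrist")["tool_from_camera"])
s=cv2.imread("pics/scene.png");d=cv2.imread("pics/side.png")
f=lambda i,x,y:cv2.resize(i[y-37:y+38,x-50:x+50],(400,300),interpolation=cv2.INTER_CUBIC)
cv2.imwrite("pics/crop.png",np.vstack([np.hstack([f(d,307,355),f(d,240,188)]),np.hstack([f(s,337,258),f(d,313,250)])]))
a=lambda t,r=.62:(r*np.cos(t),r*np.sin(t))
rows(*[(*a(t),.28,np.pi+t-.3*0) for t in (1.1,.8,.5,.2,-.1)])
E
```

```text
yaw 2.871830402831988
[[ 5.65674891e-04 -9.55764667e-01 -2.94131910e-01  7.47860259e-02]
 [ 9.99999836e-01  5.68384757e-04  7.62675840e-05  9.87534154e-04]
 [ 9.42862320e-05 -2.94131905e-01  9.55764832e-01 -1.43628822e-01]
 [ 0.00000000e+00  0.00000000e+00  0.00000000e+00  1.00000000e+00]]
[0.0, 0.0, -1.37] [-123.8, -67.5, -48.7]
[0.0, 0.0, -1.07] [-297.8, -131.2, -48.7]
[0.0, 0.0, -0.77] [-445.2, -243.5, -48.7]
[0.0, 0.0, -0.47] [-552.8, -394.3, -48.7]
[0.0, 0.0, -0.17] [-611.1, -570.2, -48.7]
```

View pics/crop.png

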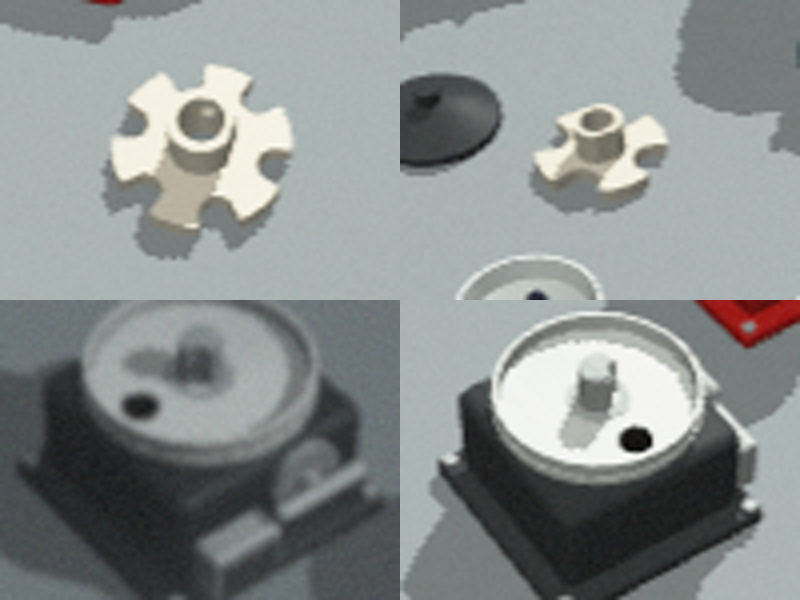

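The crop confirms it: the wheel at left (side 307,355) has six notches and the other has four. The dark dispenser has its chute on its +x side, at the lower right in the scene view. Setting out along an arc to a point above the dispenser.

{"fn": "jog_arm", "kwargs": {
  "motion": [
    [0,0,0,-60,-30,-48,85],
    [0,0,0,-124,-68,-49,85],
    [0,0,0,-180,-85,-49,85],
    [0,0,0,-240,-108,-49,85],
    [0,0,0,-298,-131,-49,85],
    [0,0,0,-348,-168,-49,85],
    [0,0,0,-397,-205,-49,85],
    [0,0,0,-445,-244,-49,85],
    [0,0,0,-482,-294,-49,85],
    [0,0,0,-518,-344,-49,85]
  ]
}}

```text
t: 3.1
eef_pos: [0.5805, 0.199, 0.2804]
tool_rot: [0.0, 0.134, 0.991, 0.0]
contact_force: [1.3, 0.2, 0.5]
gripper_width: 0.994
grasp_force: 0.0
```

{"fn": "jog_arm", "kwargs": {
  "motion": [
    [0,0,0,-35,-50,0,85],
    [0,0,0,-55,-109,0,85],
    [0,0,0,-75,-168,0,85],
    [0,0,0,-93,-226,0,85],
    [0,0,0,-93,-226,0,85],
    [0,0,0,-93,-226,0,85]
  ]
}}

```text
t: 3.85
eef_pos: [0.609, -0.0413, 0.2803]
tool_rot: [-0.0, 0.135, 0.991, 0.0]
contact_force: [0.3, 0.7, 0.3]
gripper_width: 0.994
grasp_force: 0.0
```

Run:
```python
from h import *
o=bot.get_obs();print(o["t"],np.round(o["eef_pos"],3),np.round(o["q"],2),np.round(o["contact_force"],1))
p=cam("wrist");save(p,"w1.png")
for k,z in {"dispenser":0,"spindle_end":.13,"keyway_mid":.13}.items():
    for d in bot.tip_of(k,p)[:3]: print(k,np.round(d["xy"]).tolist(),round(d["score"],2),at_z(p,d["xy"],z).round(4).tolist())
```

```text
3.85 [ 0.609 -0.041  0.28 ] [-0.29  0.34  0.33  1.68 -0.12  1.15  1.38] [0.3 0.7 0.3]
dispenser [490.0, 308.0] 0.58 [0.7993, 0.1216, 0.0]
spindle_end [553.0, 373.0] 0.78 [0.7955, 0.1215, 0.13]
spindle_end [272.0, 186.0] 0.68 [0.5758, -0.0641, 0.13]
spindle_end [8.0, 119.0] 0.64 [0.4805, -0.2299, 0.13]
keyway_mid [555.0, 385.0] 0.87 [0.8077, 0.1222, 0.13]
keyway_mid [279.0, 199.0] 0.74 [0.5869, -0.062, 0.13]
```

View pics/w1.png

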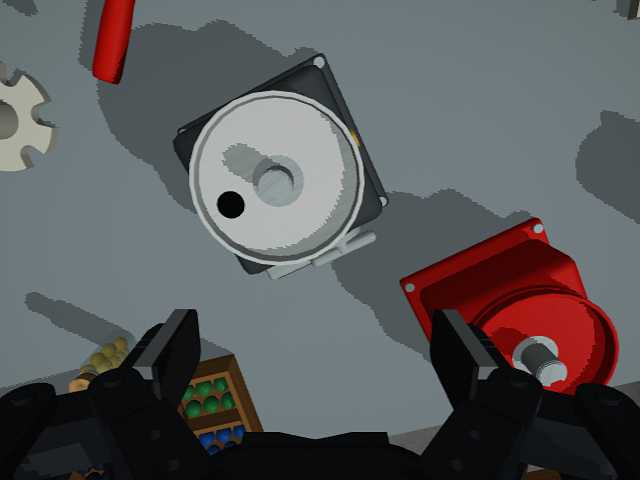

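The wrist view shows the dark dispenser with its spindle end near (274,183) and its chute below right, so dispenser yaw is about 0.19. The red look-alike is at (530,330). Next a closer look at the spindle for the keyway.

Run:
```python
from h import *
i=cv2.imread("pics/w1.png")[150:225,230:330]
i=cv2.normalize(i.astype(float),None,0,255,cv2.NORM_MINMAX).astype(np.uint8)
cv2.imwrite("pics/c2.png",cv2.resize(i,None,fx=7,fy=7,interpolation=cv2.INTER_CUBIC))
```

```text
(no output)
```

View pics/c2.png

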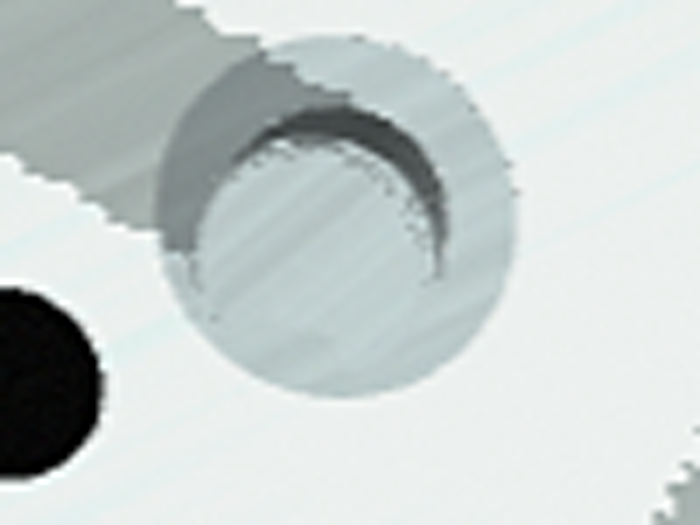

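Run:
```python
from h import *
def f(n,x,y,w,h,fx):
    g=cv2.cvtColor(cv2.imread("pics/"+n)[y-h:y+h,x-w:x+w],cv2.COLOR_BGR2GRAY)
    g=cv2.createCLAHE(4,(2,2)).apply(cv2.resize(g,None,fx=fx,fy=fx,interpolation=cv2.INTER_CUBIC))
    return cv2.resize(g,(400,400))
cv2.imwrite("pics/c3.png",np.hstack([f("w1.png",275,185,20,20,10)]+[cv2.resize(np.vstack([f("scene.png",337,236,16,16,12),f("side.png",313,235,14,14,14)]),(200,400))]))
T=tool();rows((.457,-.325,.20,2.87),(.537,-.325+.02,.26,2.87))
```

```text
[0.0, -0.0, 0.005] [71.5, -315.2, 80.0]
[0.0, -0.0, 0.005] [-0.4, -274.8, 20.0]
```

View pics/c3.png

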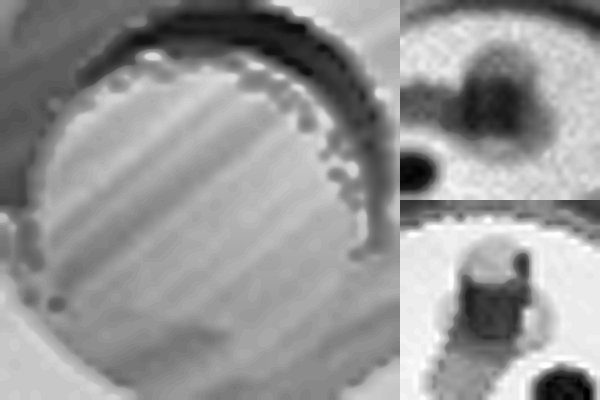

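The side view shows a dark notch to the right of the spindle top, about (4,+0.7) px from its centre, which looks like the keyway. The wrist crop shows only a faint patch below centre. I'll compute the bearings while moving to the wheel.

{"fn": "jog_arm", "kwargs": {
  "motion": [
    [0,0,0,0,-62,4,85],
    [0,0,0,0,-124,8,85],
    [0,0,0,0,-186,12,85],
    [0,0,0,0,-240,16,85],
    [0,0,0,0,-275,20,85],
    [0,0,0,0,-275,20,85]
  ]
}}

```text
t: 4.8
eef_pos: [0.5343, -0.3095, 0.2601]
tool_rot: [-0.0, 0.137, 0.991, -0.001]
contact_force: [-0.3, 1.5, 0.3]
gripper_width: 0.996
grasp_force: 0.0
```

Run:
```python
from h import *
p=cam("side")
c=at_z(p,(313,231),.13)
for off in ((4,.7),(4,0),(4,-1.),(4,2)):
    v=at_z(p,(313+off[0],231+off[1]),.13)-c; print("key",off,v.round(4),np.arctan2(v[1],v[0]).round(2))
print(c)
o=bot.get_obs();print(o["t"],np.round(o["eef_pos"],4),np.round(o["q"],2))
p=cam("wrist");save(p,"w2.png")
for k,zs in {"feed_wheel":0,"wheel_tab":.016}.items():
    for d in bot.tip_of(k,p)[:3]: print(k,np.round(d["xy"]).tolist(),round(d["score"],2),at_z(p,d["xy"],zs).round(4).tolist())
for d in bot.spot_in("feed_wheel",p)[:2]: print(d)
```

```text
key (4, 0.7) [ 0.0084 -0.0062 -0.    ] -0.64
key (4, 0) [ 0.0094 -0.004  -0.    ] -0.4
key (4, -1.0) [ 0.0108 -0.0007 -0.    ] -0.07
key (4, 2) [ 0.0066 -0.0104 -0.    ] -1.01
[ 0.57636391 -0.07213374  0.13      ]
4.85 [ 0.5356 -0.3071  0.2601] [ 0.1   0.38  0.43  1.69 -0.17  1.11  1.87]
feed_wheel [277.0, 117.0] 0.94 [0.454, -0.3214, 0.0]
wheel_tab [283.0, 125.0] 0.65 [0.4628, -0.3167, 0.016]
{'xy': [283.8, 120.5], 'score': 0.88}
```

View pics/w2.png

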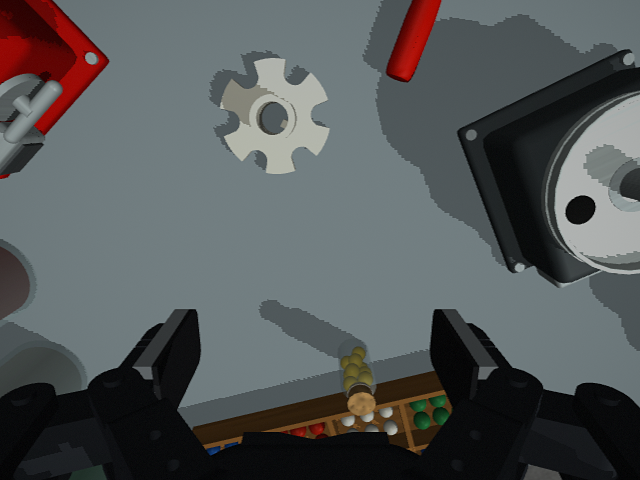

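The wheel's bore is at (274,118) and the tab shows at about (284,124), so wheel yaw is about 0.5. Moving above it with the tool turned to match (tool x yaw about 3.63).

Run:
```python
from h import *
rows((.455,-.322,.13,3.63))
```

```text
[0.001, 0.0, -0.755] [74.4, -38.3, 130.2]
```

{"fn": "jog_arm", "kwargs": {
  "motion": [
    [0,0,-0.17,20,-10,35,85],
    [0,0,-0.34,40,-20,70,85],
    [0,0,-0.5,60,-30,105,85],
    [0,0,-0.66,74,-38,130,85],
    [0,0,-0.755,74,-38,130,85],
    [0,0,-0.755,74,-38,130,85],
    [0,0,-0.755,74,-38,130,85]
  ]
}}

```text
t: 5.92
eef_pos: [0.4553, -0.3232, 0.1308]
tool_rot: [0.001, -0.24, 0.971, -0.0]
contact_force: [-0.2, 0.4, -0.7]
gripper_width: 0.991
grasp_force: 0.0
```

Run:
```python
from h import *
o=bot.get_obs();print(o["t"],np.round(o["eef_pos"],4),np.round(o["q"],2))
T=tool();print("yaw",np.arctan2(T[1,0],T[0,0]))
p=cam("wrist");save(p,"w3.png")
for k,zs in {"feed_wheel":0,"wheel_tab":.016}.items():
    for d in bot.tip_of(k,p)[:2]: print(k,np.round(d["xy"]).tolist(),round(d["score"],2),at_z(p,d["xy"],zs).round(4).tolist())
```

```text
5.925 [ 0.4553 -0.3232  0.1308] [ 0.32  0.41  0.24  1.94 -0.13  0.8   2.69]
yaw -2.656816954260507
feed_wheel [317.0, 225.0] 0.86 [0.4537, -0.3218, 0.0]
wheel_tab [321.0, 244.0] 0.8 [0.461, -0.3151, 0.016]
```

View pics/w3.png

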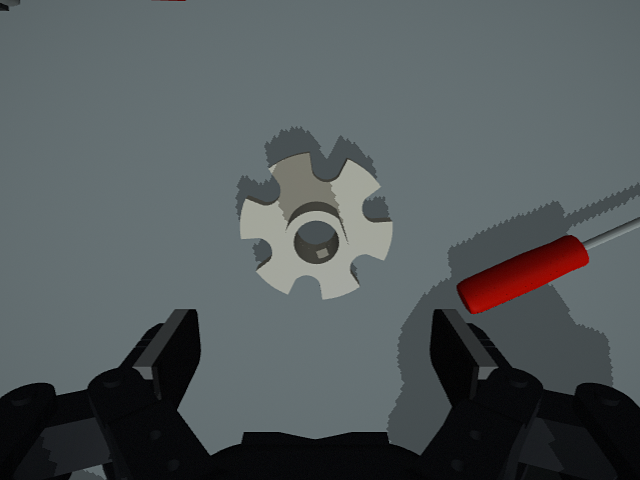

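The wheel is centred at about (317,232), with the tab's lit face at (321,253) in the bore, nearly towards the camera bottom. I'll compute yaw from the tab and from the notches.

Run:
```python
from h import *
p=cam("wrist");im=p["pixels"].astype(int)
c=np.array([.4537,-.3218,0])
m=((im[:,:,0]-im[:,:,2])>-2)&(im.sum(2)>150)
m=m.astype(np.uint8); m[:130]=0;m[305:]=0;m[:,:225]=0;m[:,405:]=0
n,l,s,_=cv2.connectedComponentsWithStats(m); k=1+np.argmax(s[1:,4]); print(s[k])
cn=max(cv2.findContours((l==k).astype(np.uint8),cv2.RETR_EXTERNAL,cv2.CHAIN_APPROX_NONE)[0],key=len)[:,0]
P=np.array([at_z(p,q,.012) for q in cn])[:,:2]
(cx,cy),r=cv2.minEnclosingCircle(P.astype(np.float32)); print("disc centre",cx,cy,r)
v=P-[cx,cy];rr=np.hypot(*v.T);a=np.arctan2(v[:,1],v[:,0]);w=np.clip(.050-rr,0,None)
print("notch phase deg",np.degrees(np.angle((w*np.exp(6j*a)).sum())/6)%60)
# hub top ring centre check and tab
t=at_z(p,(321,253),.030);d=t[:2]-[cx,cy];print("tab face",d,np.hypot(*d),np.degrees(np.arctan2(d[1],d[0])))
for d in bot.tip_of("wheel_tab",p)[:1]:
    q=at_z(p,d["xy"],.016)[:2]-[cx,cy];print("tab net",q,np.hypot(*q),np.degrees(np.arctan2(q[1],q[0])))
```

```text
[  240   152   153   148 13002]
disc centre 0.45418664813041687 -0.3227178454399109 0.05271022766828537
notch phase deg 18.576481876580928
tab face [0.0075933  0.00800623] 0.011034394579415518 46.51632032968028
tab net [0.00629346 0.01000731] 0.011821757388951156 57.83478730765778
```

Tab yaw is 48.6° (0.848 rad): the tab lies on a tooth, and the notch and tab measurements agree. Gripping at 0.848+π would pass joint 7's limit, so I turn the tool to yaw 0.848.

{"fn": "jog_arm", "kwargs": {
  "motion": [
    [0,0,0.18,0,0,0,85],
    [0,0,0.36,0,0,0,85],
    [0,0,0.54,0,0,0,85],
    [0,0,0.72,0,0,0,85],
    [0,0,0.9,0,0,0,85],
    [0,0,1.08,0,0,0,85],
    [0,0,1.26,0,0,0,85],
    [0,0,1.44,0,0,0,85],
    [0,0,1.62,0,0,0,85],
    [0,0,1.8,0,0,0,85]
  ]
}}

```text
t: 7.42
eef_pos: [0.4545, -0.3236, 0.1304]
tool_rot: [0.0, 0.613, 0.79, 0.0]
contact_force: [-0.2, -0.4, 0.1]
gripper_width: 0.997
grasp_force: 0.0
```

{"fn": "jog_arm", "kwargs": {
  "motion": [
    [0,0,0.18,0,0,0,85],
    [0,0,0.36,0,0,0,85],
    [0,0,0.54,0,0,0,85],
    [0,0,0.72,0,0,0,85],
    [0,0,0.9,0,0,0,85],
    [0,0,0.98,0,0,0,85],
    [0,0,0.98,0,0,0,85],
    [0,0,0.98,0,0,0,85]
  ]
}}

```text
t: 8.43
eef_pos: [0.4544, -0.3236, 0.1303]
tool_rot: [-0.0, 0.911, 0.412, 0.0]
contact_force: [-0.2, 0.3, -0.5]
gripper_width: 0.999
grasp_force: 0.0
```

Run:
```python
from h import *
o=bot.get_obs();print(o["t"],np.round(o["eef_pos"],4),np.round(o["q"],2))
T=tool();print("yaw",np.arctan2(T[1,0],T[0,0]))
p=cam("wrist");save(p,"w4.png");im=p["pixels"].astype(int)
for k,zs in {"feed_wheel":0,"wheel_tab":.016}.items():
    for d in bot.tip_of(k,p)[:2]: print(k,np.round(d["xy"]).tolist(),round(d["score"],2),at_z(p,d["xy"],zs).round(4).tolist())
rows((.4542,-.3225,.05,.848),(.4542,-.3225,.015,.848))
```

```text
8.425 [ 0.4544 -0.3236  0.1303] [-0.19  0.59  0.95  1.97 -0.61  0.9   0.37]
yaw 0.8485240258312557
feed_wheel [314.0, 228.0] 0.96 [0.454, -0.3229, 0.0]
wheel_tab [316.0, 224.0] 0.79 [0.4599, -0.3187, 0.016]
wheel_tab [65.0, 115.0] 0.56 [0.3894, -0.1636, 0.016]
[0.0, -0.0, -0.001] [0.8, -0.9, 80.4]
[0.0, -0.0, -0.001] [0.8, -0.9, 115.4]
```

View pics/w4.png

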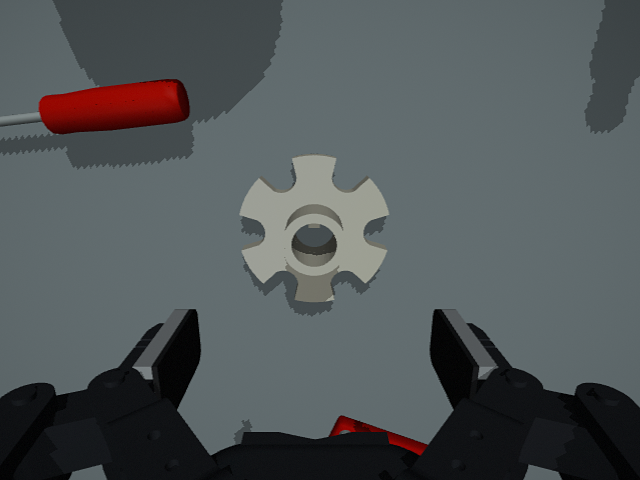

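The wheel sits squarely in the tool frame: a tooth points straight up at (314,160) and the flats are left and right at x=285 and 343. Descending to grip.

{"fn": "jog_arm", "kwargs": {
  "motion": [
    [0,0,0,1,-1,50,85],
    [0,0,0,1,-1,90,85],
    [0,0,0,1,-1,108,85],
    [0,0,0,1,-1,114,85],
    [0,0,0,1,-1,114,85],
    [0,0,0,1,-1,114,36],
    [0,0,0,1,-1,114,33],
    [0,0,0,1,-1,114,30],
    [0,0,0,1,-1,114,30],
    [0,0,0,1,-1,114,30]
  ],
  "grip_force": 45
}}

```text
t: 9.82
eef_pos: [0.4546, -0.3226, 0.017]
tool_rot: [0.0, 0.912, 0.411, 0.0]
contact_force: [-0.1, 1.3, 6.6]
gripper_width: 0.41
grasp_force: 45.9
```

{"fn": "jog_arm", "kwargs": {
  "motion": [
    [0,0,0,0,0,0,30],
    [0,0,0,0,0,0,30],
    [0,0,0,0,0,-3,30],
    [0,0,0,0,0,-20,30],
    [0,0,0,0,0,-80,30],
    [0,0,0,0,0,-140,30],
    [0,0,0,0,0,-200,30],
    [0,0,0,0,0,-200,30],
    [0,0,0,0,0,-200,30]
  ]
}}

```text
t: 10.95
eef_pos: [0.4538, -0.3216, 0.216]
tool_rot: [-0.001, 0.912, 0.411, 0.0]
contact_force: [-0.2, 0.1, -2.3]
gripper_width: 0.414
grasp_force: 46.1
```

Run:
```python
from h import *
o=bot.get_obs();print({k:np.round(v,3).tolist() for k,v in o.items() if k!="joint_vel"})
for n in("wrist","side"):
    p=cam(n)
    for k in ("feed_wheel","wheel_tab"):
        for d in bot.tip_of(k,p)[:2]: print(n,k,np.round(d["xy"]).tolist(),round(d["score"],2),"expect",proj(p,tool()[:3,3]-[0,0,.014]).round())
# path: dispenser view with camera over +x
rows((.5764,-.064,.225,.2),(.5764,-.064,.225,-.3))
save(cam("wrist"),"w5.png")
```

```text
{'t': 10.95, 'q': [-0.288, 0.483, 1.073, 1.906, -0.492, 1.047, 0.27], 'joint_torque': [0.089, -39.846, 14.039, -25.773, 0.066, -0.051, -0.019], 'eef_pos': [0.454, -0.322, 0.216], 'tool_rot': [-0.001, 0.912, 0.411, 0.0], 'contact_force': [-0.235, 0.073, -2.262], 'torque': [0.019, 0.004, -0.043], 'grasp_force': 46.095, 'gripper_width': 0.414}
wrist feed_wheel [317.0, 295.0] 0.89 expect [314. 299.]
wrist wheel_tab [314.0, 297.0] 0.72 expect [314. 299.]
side feed_wheel [303.0, 308.0] 0.93 expect [305. 306.]
side wheel_tab [307.0, 300.0] 0.97 expect [305. 306.]
[-0.001, 0.001, 0.646] [274.7, -79.1, -9.8]
[-0.001, 0.002, 1.146] [274.7, -79.1, -9.8]
```

The wheel is held and lifted, with its underside about 16.5 mm below the TCP. Moving so the wrist camera stands over the spindle.

Run:
```python
from h import *
rows((.503,-.079,.22,.2))
```

```text
[-0.001, 0.001, 0.646] [214.8, -124.3, -4.5]
```

{"fn": "jog_arm", "kwargs": {
  "motion": [
    [0,0,0.1,40,-20,-5,30],
    [0,0,0.25,85,-45,-5,30],
    [0,0,0.4,130,-72,-5,30],
    [0,0,0.55,175,-100,-5,30],
    [0,0,0.646,215,-124,-5,30],
    [0,0,0.646,215,-124,-5,30],
    [0,0,0.646,215,-124,-5,30],
    [0,0,0.646,215,-124,-5,30]
  ]
}}

```text
t: 12.3
eef_pos: [0.5033, -0.0805, 0.2214]
tool_rot: [-0.0, 0.995, 0.099, 0.0]
contact_force: [-0.6, 0.1, -1.8]
gripper_width: 0.409
grasp_force: 46.1
```

Run:
```python
from h import *
o=bot.get_obs();print(o["t"],np.round(o["eef_pos"],4),np.round(o["q"],2))
T=tool();print("yaw",np.arctan2(T[1,0],T[0,0]))
p=cam("wrist")
for k in("spindle_end","keyway_mid"):
    for d in bot.tip_of(k,p)[:3]: print(k,np.round(d["xy"]).tolist(),round(d["score"],2),at_z(p,d["xy"],.13).round(4).tolist())
e=proj(p,[.576,-.064,.13]);print(e)
x,y=e.round().astype(int);c=p["pixels"][max(0,y-40):y+40,x-50:x+50,::-1]
a=cv2.resize(c,(400,320),interpolation=cv2.INTER_CUBIC)
g=cv2.createCLAHE(5,(2,2)).apply(cv2.cvtColor(a,cv2.COLOR_BGR2GRAY))
b=cv2.resize(p["pixels"][:,:,::-1],(340,255));b=cv2.copyMakeBorder(b,0,25,0,60,0)
cv2.imwrite("pics/c6.png",np.vstack([np.hstack([a,cv2.cvtColor(g,8)]),np.hstack([b,b])])); print(max(0,y-40),x-50)
save(p,"w6.png")
```

```text
12.3 [ 0.5033 -0.0805  0.2214] [-0.95  0.56  1.37  2.01 -0.62  1.1  -0.67]
yaw 0.198747269003214
spindle_end [311.0, 117.0] 0.88 [0.5769, -0.0629, 0.13]
keyway_mid [312.0, 99.0] 0.86 [0.5866, -0.0613, 0.13]
[312.97068027 119.25628001]
79 263
```

View pics/c6.png

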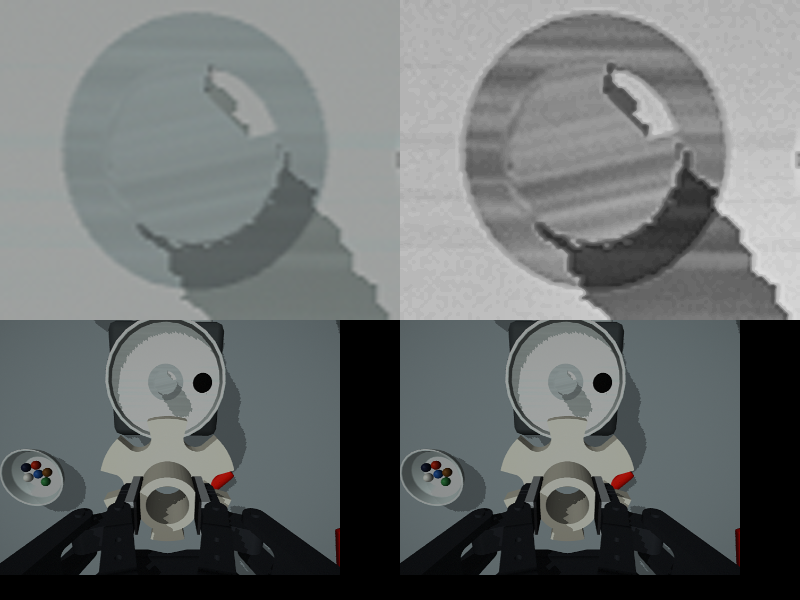

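The keyway shows clearly as the bright slot to the upper right of the spindle end, 44–47° clockwise from tool x, so its world yaw is about -0.59, inside the allowed range. The spindle centre is at (311,117), or about (0.5767,-0.063). I'll lower the wheel with the tab about 0.25 rad off the keyway, then turn it in.

Run:
```python
from h import *
rows((.5767,-.063,.22,-.33),(.5767,-.063,.165,-.33))
```

```text
[-0.0, -0.0, 0.529] [75.2, -2.4, 1.5]
[-0.0, -0.0, 0.529] [75.2, -2.4, 56.5]
```

{"fn": "jog_arm", "kwargs": {
  "motion": [
    [0,0,0.15,20,-1,1,30],
    [0,0,0.3,45,-1,1,30],
    [0,0,0.45,70,-2,1,30],
    [0,0,0.529,75,-2,15,30],
    [0,0,0.529,75,-2,35,30],
    [0,0,0.529,75,-2,50,30],
    [0,0,0.529,75,-2,56,30],
    [0,0,0.529,75,-2,56,30],
    [0,0,0.529,75,-2,56,30]
  ]
}}

```text
t: 13.58
eef_pos: [0.577, -0.0624, 0.1659]
tool_rot: [-0.0, 0.987, -0.163, 0.0]
contact_force: [0.5, -0.0, -2.0]
gripper_width: 0.408
grasp_force: 46.0
```

Run:
```python
from h import *
o=bot.get_obs();print(o["t"],np.round(o["eef_pos"],4),np.round(o["q"],2),np.round(o["contact_force"],1),np.round(o["torque"],2))
T=tool();print("yaw",np.arctan2(T[1,0],T[0,0]))
p=cam("scene");q=cam("side")
for n,v in(("scene",p),("side",q)):
    for d in bot.tip_of("feed_wheel",v)[:1]: print(n,np.round(d["xy"]),d["score"],proj(v,T[:3,3]-[0,0,.0165]).round())
rows((.5767,-.063,.165,-.33))
```

```text
13.575 [ 0.577  -0.0624  0.1659] [-0.84  0.81  1.3   1.9  -0.87  1.15 -1.1 ] [ 0.5 -0.  -2. ] [-0.02  0.02  0.03]
yaw -0.3281039218659627
scene [334. 223.] 0.76 [337. 224.]
side [308. 223.] 0.9 [312. 223.]
[-0.0, -0.001, 0.002] [-0.0, 0.8, 0.7]
```

{"fn": "jog_arm", "kwargs": {
  "motion": [
    [0,0,0,0,1,8,30],
    [0,0,0,0,1,14,30],
    [0,0,0,0,1,18,30],
    [0,0,0,0,1,20,30],
    [0,0,0,0,1,22,30],
    [0,0,0,0,1,22,30]
  ]
}}

```text
t: 14.52
eef_pos: [0.5766, -0.0633, 0.1433]
tool_rot: [0.0, 0.987, -0.163, 0.0]
contact_force: [0.2, -0.6, -1.2]
gripper_width: 0.414
grasp_force: 46.0
```

{"fn": "jog_arm", "kwargs": {
  "motion": [
    [0,0,0,0,0,1,30],
    [0,0,0,0,0,2,30],
    [0,0,0,0,0,3,30],
    [0,0,0,0,0,4,30],
    [0,0,0,0,0,4,30]
  ]
}}

```text
t: 15.15
eef_pos: [0.5766, -0.0633, 0.1393]
tool_rot: [0.0, 0.987, -0.163, 0.0]
contact_force: [1.2, -0.8, -2.7]
gripper_width: 0.414
grasp_force: 46.0
```

{"fn": "jog_arm", "kwargs": {
  "motion": [
    [0,0,0,0,0,1,30],
    [0,0,0,0,0,2,30],
    [0,0,0,0,0,3,30],
    [0,0,0,0,0,4,30],
    [0,0,0,0,0,4,30]
  ]
}}

```text
t: 15.78
eef_pos: [0.5766, -0.0633, 0.1352]
tool_rot: [0.0, 0.987, -0.163, 0.0]
contact_force: [1.3, -2.3, -2.7]
gripper_width: 0.413
grasp_force: 46.1
```

{"fn": "jog_arm", "kwargs": {
  "motion": [
    [0,0,0,0,0,1,30],
    [0,0,0,0,0,2,30],
    [0,0,0,0,0,3,30],
    [0,0,0,0,0,4,30],
    [0,0,0,0,0,4,30]
  ]
}}

```text
t: 16.4
eef_pos: [0.5766, -0.0633, 0.1312]
tool_rot: [0.0, 0.987, -0.163, 0.0]
contact_force: [2.4, -2.5, -1.3]
gripper_width: 0.411
grasp_force: 46.1
```

{"fn": "jog_arm", "kwargs": {
  "motion": [
    [0,0,0,0,0,0.5,30],
    [0,0,0,0,0,1,30],
    [0,0,0,0,0,1,30]
  ]
}}

```text
t: 16.77
eef_pos: [0.5766, -0.0633, 0.1306]
tool_rot: [-0.0, 0.987, -0.163, 0.0]
contact_force: [1.3, -1.7, 3.5]
gripper_width: 0.41
grasp_force: 46.6
```

The tab is riding on the spindle end: TCP z 0.1306, as predicted, with about 5 N of contact. Turning slowly towards the keyway under a light press.

{"fn": "jog_arm", "kwargs": {
  "motion": [
    [0,0,0.03,0,0,0.4,30],
    [0,0,0.06,0,0,0.4,30],
    [0,0,0.09,0,0,0.4,30],
    [0,0,0.12,0,0,0.4,30],
    [0,0,0.15,0,0,0.4,30],
    [0,0,0.18,0,0,0.4,30],
    [0,0,0.2,0,0,0.4,30],
    [0,0,0.2,0,0,0.4,30]
  ]
}}

```text
t: 17.77
eef_pos: [0.5761, -0.0634, 0.1293]
tool_rot: [0.0, 0.965, -0.262, -0.0]
contact_force: [3.9, -2.8, -1.1]
gripper_width: 0.411
grasp_force: 46.2
```

{"fn": "jog_arm", "kwargs": {
  "motion": [
    [0,0,0.02,0,0,0,30],
    [0,0,0.04,0,0,0,30],
    [0,0,0.06,0,0,0,30],
    [0,0,0.06,0,0,0,30]
  ]
}}

```text
t: 18.27
eef_pos: [0.5762, -0.0633, 0.1293]
tool_rot: [0.0, 0.957, -0.291, -0.0]
contact_force: [3.8, -2.2, -1.6]
gripper_width: 0.409
grasp_force: 46.1
```

The tab has dropped into the keyway: z fell to 0.1293 and the upward force is gone. Following it down gently.

{"fn": "jog_arm", "kwargs": {
  "motion": [
    [0,0,0,0.4,0,1,30],
    [0,0,0,0.4,0,2,30],
    [0,0,0,0.4,0,3,30],
    [0,0,0,0.4,0,4,30],
    [0,0,0,0.4,0,4,30]
  ]
}}

```text
t: 18.9
eef_pos: [0.5763, -0.0634, 0.1255]
tool_rot: [0.0, 0.957, -0.29, -0.001]
contact_force: [1.2, -2.1, -2.4]
gripper_width: 0.413
grasp_force: 46.1
```

Run:
```python
from h import *
o=bot.get_obs();print(o["t"],np.round(o["eef_pos"],4),np.round(o["q"],2),np.round(o["contact_force"],1),np.round(o["torque"],2))
T=tool();print("yaw",np.arctan2(T[1,0],T[0,0]))
```

```text
18.9 [ 0.5763 -0.0634  0.1255] [-0.82  0.89  1.29  1.93 -0.97  1.14 -1.28] [ 1.2 -2.1 -2.4] [-0.63 -0.27  0.  ]
yaw -0.5885234609395912
```

{"fn": "jog_arm", "kwargs": {
  "motion": [
    [0,0,0,0,0,1,30],
    [0,0,0,0,0,2,30],
    [0,0,0,0,0,3,30],
    [0,0,0,0,0,4,30],
    [0,0,0,0,0,5,30],
    [0,0,0,0,0,6,30],
    [0,0,0,0,0,7,30],
    [0,0,0,0,0,7,30]
  ]
}}

```text
t: 19.9
eef_pos: [0.5768, -0.0633, 0.1187]
tool_rot: [0.0, 0.957, -0.29, -0.0]
contact_force: [0.3, -2.1, -2.1]
gripper_width: 0.411
grasp_force: 46.1
```

{"fn": "jog_arm", "kwargs": {
  "motion": [
    [0,0,0,0,0,0.5,30],
    [0,0,0,0,0,1,30],
    [0,0,0,0,0,1.5,30],
    [0,0,0,0,0,1.5,30]
  ]
}}

```text
t: 20.4
eef_pos: [0.5768, -0.0633, 0.1173]
tool_rot: [-0.0, 0.957, -0.29, -0.0]
contact_force: [0.6, -1.4, -2.1]
gripper_width: 0.416
grasp_force: 46.1
```

{"fn": "jog_arm", "kwargs": {
  "motion": [
    [0,0,0,0,0,0.4,30],
    [0,0,0,0,0,0.8,30],
    [0,0,0,0,0,1.2,30],
    [0,0,0,0,0,1.2,30]
  ]
}}

```text
t: 20.9
eef_pos: [0.5768, -0.0633, 0.117]
tool_rot: [-0.0, 0.957, -0.29, -0.0]
contact_force: [-2.0, 0.8, 6.8]
gripper_width: 0.413
grasp_force: 47.3
```

Home: contact at z 0.117, about 14 mm below the riding height, with about 9 N on the floor. Releasing and retreating.

{"fn": "jog_arm", "kwargs": {
  "motion": [
    [0,0,0,0,0,-0.6,30],
    [0,0,0,0,0,-0.6,45],
    [0,0,0,0,0,-0.6,55],
    [0,0,0,0,0,-0.6,55],
    [0,0,0,0,0,-0.6,55],
    [0,0,0,0,0,-20,55],
    [0,0,0,0,0,-60,60],
    [0,0,0,0,0,-110,60],
    [0,0,0,0,0,-110,60],
    [0,0,0,0,0,-110,60]
  ]
}}

```text
t: 22.15
eef_pos: [0.5767, -0.0632, 0.2266]
tool_rot: [-0.0, 0.957, -0.29, 0.0]
contact_force: [-0.2, 0.1, -0.8]
gripper_width: 0.7
grasp_force: 0.0
```

Run:
```python
from h import *
o=bot.get_obs();print(o["t"],np.round(o["eef_pos"],4),np.round(o["contact_force"],1),o["gripper_width"])
p=cam("wrist");s=cam("scene")
for n,v in(("wrist",p),("scene",s)):
    for d in bot.tip_of("feed_wheel",v)[:2]: print(n,np.round(d["xy"]),round(d["score"],2),at_z(v,d["xy"],.1).round(4))
a=cv2.resize(p["pixels"][:,:,::-1],(400,300));b=cv2.resize(s["pixels"][200:290,280:400,::-1],(400,300),interpolation=cv2.INTER_CUBIC)
q=cam("side");c=cv2.resize(q["pixels"][200:290,255:375,::-1],(400,300),interpolation=cv2.INTER_CUBIC)
d=cv2.resize(p["pixels"][130:370,160:480,::-1],(400,300))
cv2.imwrite("pics/end.png",np.vstack([np.hstack([a,d]),np.hstack([b,c])]))
```

```text
22.15 [ 0.5767 -0.0632  0.2266] [-0.2  0.1 -0.8] 0.6996624900988805
wrist [316. 229.] 0.93 [ 0.5766 -0.0625  0.1   ]
scene [334. 239.] 0.57 [ 0.5711 -0.0676  0.1   ]
```

View pics/end.png

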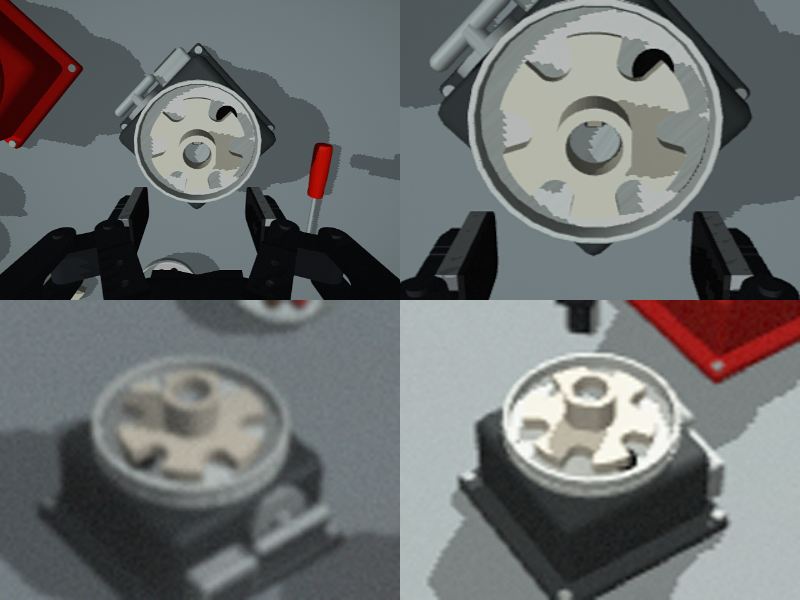

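The wheel sits flat in the pan, level with the rim and centred on the spindle, with the tab in its keyway at (595,125). The gripper is clear.

```bash
python3 -c "
from station import bot
print(bot.hand_in())"
```

```text
the job is handed in; nothing more can be done
None
```

The six-pocket feed wheel is home in the dark dispenser's pan: its tab dropped into the keyway under about 5 N, it was lowered flat to the floor (about 9 N, against the 40 N limit) and released, nothing else was touched, and the job was handed in at about 22 s.

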